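# Hinge check on two instrument cases, tagging the worn one

### The job

Check the lid hinges of the two grey cases, the left case first and then the right: lift each lid by its front tongue to about 50 degrees and let go of it there, to see whether it stays or drops shut. Leave the lid that holds standing open at about that angle, and lay the label strip flat on the middle of the shut lid of the case whose hinge is worn. Do not disturb the other things on the bench.

Things in the scene. Friction and masses are not known exactly. Their poses are not given: they have to be found in the camera images.
- case_a: one of two outwardly identical grey plastic instrument cases with aluminium lids, fixed to the bench, 140 mm deep (its x) by 120 mm wide (its y), rim 65 mm high. Origin: centre of its underside, on the bench. Its x points from the lid's tongue to the hinge, away from the robot; z up. The two cases stand side by side and which is left (greater world y) varies; one of the two lid hinges is a sound friction hinge, the other is worn, which cannot be seen
- case_a_lid_mid (a point): centre of the flat upper face of this case's lid (144 x 124 mm, 8 mm thick); 73.5 mm above the bench when shut; turns with the lid
- case_a_tongue (a point): grip point of the lid's tongue, at mid thickness. The flat tongue juts forward, away from the hinge, from the middle of the lid's front edge: 24 mm wide (along the case's y), 10 mm thick, 72 mm long; this point is 36 mm out from the lid's front edge, 184 mm from the hinge line and, with the lid shut, 69.5 mm above the bench, with free space beneath and beside it. Pinched across its width it can turn between the fingers about the case's y as the lid swings. Turns with the lid
- case_a_hinge (a point): point on the hinge line (parallel to the case's y) at the back rim, in the middle of its width, 65 mm above the bench
- case_a_lid (a joint): opening angle of this lid, rad: 0 shut, grows as the tongue goes up and back, stop at 1.6. The lid weighs 0.18 to 0.32 kg. A sound hinge (friction 0.5 N m) keeps the lid where it is let go; a worn one lets it sink shut in about a second. Lifting by the tongue takes 1 to 5 N
- case_b: one of two outwardly identical grey plastic instrument cases with aluminium lids, fixed to the bench, 140 mm deep (its x) by 120 mm wide (its y), rim 65 mm high. Origin: centre of its underside, on the bench. Its x points from the lid's tongue to the hinge, away from the robot; z up. The two cases stand side by side and which is left (greater world y) varies; one of the two lid hinges is a sound friction hinge, the other is worn, which cannot be seen
- case_b_lid_mid (a point): centre of the flat upper face of this case's lid (144 x 124 mm, 8 mm thick); 73.5 mm above the bench when shut; turns with the lid
- case_b_tongue (a point): grip point of the lid's tongue, at mid thickness. The flat tongue juts forward, away from the hinge, from the middle of the lid's front edge: 24 mm wide (along the case's y), 10 mm thick, 72 mm long; this point is 36 mm out from the lid's front edge, 184 mm from the hinge line and, with the lid shut, 69.5 mm above the bench, with free space beneath and beside it. Pinched across its width it can turn between the fingers about the case's y as the lid swings. Turns with the lid
- case_b_hinge (a point): point on the hinge line (parallel to the case's y) at the back rim, in the middle of its width, 65 mm above the bench
- case_b_lid (a joint): opening angle of this lid, rad: 0 shut, grows as the tongue goes up and back, stop at 1.6. The lid weighs 0.18 to 0.32 kg. A sound hinge (friction 0.5 N m) keeps the lid where it is let go; a worn one lets it sink shut in about a second. Lifting by the tongue takes 1 to 5 N
- strip_center (a point): centre (half-way up) of the loose label strip, a flat whitish bar 44 mm (its x) by 100 mm (its y) by 9 mm thick, lying flat on the bench in front of the scale, to the right of the cases; z up
- small_bottle: small brown bottle, 44 mm across, 89 mm high, standing in the gap between the cases; bystander. Origin: centre of its underside
- timer: flat white timer, 70 x 66 x 19 mm, lying near the bench's front edge between the tongues; bystander. Origin: centre of its underside
- cup: specimen cup with a wide screw lid, 62 mm across, 68 mm high, right of the strip; bystander. Origin: centre of its underside
- tape: roll of tape lying flat, 92 mm across, 48 mm high, at the right; bystander. Origin: centre of its underside
- forceps: steel forceps, 126 mm long (its y), 16 mm wide, 10 mm high, lying on the bench before the left case, partly below its tongue; bystander. Origin: centre of its underside

How it is judged:
By the outcome, as a careful person would: the job done as asked, in the order asked, and still so for the second after the job is handed in, with the robot touching nothing.
It also fails if it takes over 70 s, if anything falls off the work surface, if the arm or the gripper's body presses on something with over 40 N, if the wrist force passes 120 N, or if a joint passes its speed limit or range.

### The arm

A 6-joint arm with a two-finger parallel gripper is mounted at the origin on a cart in front of the work surface, level with it; the furniture and walls round the work are solid. World frame = base frame: x ahead of the robot, y to its left, z up, the work surface at z = 0. Lengths are in m, angles in rad, forces in N, time in s.
With the tool pointing down it reaches from about 0.35 to 0.85 m from the base axis. Payload 8.1 kg.
Tool frame: the origin (TCP) lies on the front face of the gripper's body, between the roots of the fingers; the fingertips stand 84 mm ahead of it and the grasp point (between the pads) lies 65 mm ahead of it; x points along the fingers, y is the direction in which the jaws open and shut, and the axes are right-handed (so a half turn about x gives the same grasp; the last joint's range is limited). The gripper opens to 93 mm and grips with 3 to 60 N. Pads are 15 mm wide; open, the fingers measure 128 mm over their backs; the gripper's body (75 mm by 188 mm) begins 65 mm behind the grasp point.
Start: joints at [-1.365, 0.13, 1.488, -0, 1.523, -0.085], TCP at [0.172, -0.575, 0.303] pointing down, gripper open.
Joint ranges: [-2.96, 2.96], [-0.89, 2.26], [0.02, 2.5], [-1.34, 4.48], [0, 2.73], [-2.66, 2.66]. Speed limits (rad/s): [2.39, 2.39, 2.79, 3.14, 3.14, 3.14].

### API

Orientations are given as a rotation vector (axis times angle).
In Python, from plant import telemetry, read_camera, camera_params, robot gives the robot as it stands.
- The arm moves only by the tool step_arm, never from a script. Its argument "commands" is a list of rows, each an object with "xyz": the shift along the tool's x, y, z in mm, a list of three; "turn": the turn, a rotation vector about the tool's x, y, z in rad, a list of three; "grip": the finger opening in mm, from 0 to 93. In form: [{"xyz": [dx, dy, dz], "turn": [ax, ay, az], "grip": grip}, ...]. A call has 1 to 12 rows; each row is the pose to reach, as a shift and turn from the pose commanded when the call began, along the tool's axes at that moment; what a row does not reach only later rows make up. A row lasts 1/8 s, in which the tool goes at most 62.5 mm and 10.7 degrees, less where a joint would pass 70% of its speed; a pose out of reach is approached as far as the arm can. A call with a gripper value outside its range is refused whole. The fingers move at their own pace and stop on an object; "force" is the grip in N (left out, the last holds). Time passes only in rows, so rows that repeat a pose let the fingers close. It gives the time, the measured TCP pose, the force and the opening at its end, in the units of the state.
- telemetry.read_state(): the state, without advancing time (a new reading comes with each control period).
- read_camera(name): name is "side" or "top"; returns the picture (384x512x3 uint8, red, green, blue); there is no depth.
- camera_params(name): a dict with "mtx" (3x3 intrinsics, pixels), "k1" (the pictures are not rectified: a ray, as slopes to the right and down, at radius r is drawn at 1 + k1 r^2 times it, then the intrinsics apply), "rvec" (rotation vector, rad) and "tvec" (3), from world to camera coordinates, as OpenCV has them. Camera axes: x right, y down, z forward; pixel columns grow to the right and rows downward; lengths in m; the calibration is good to about 2 mm. A picture is of the moment at which its call begins. camera_params takes no time and is no camera call.
- robot.close_job(): hands the job in, once; it reports no verdict.
The state is a dict: "t": time; "q": joint angles; "dq": joint speeds; "joint_torque": joint torques, N m; "tool_pos": TCP position; "orientation": TCP orientation; "force": force on the tool from outside, world axes, zero at the start; "wrist_torque": the same for the moment, N m; "opening": finger opening in m.
Only numpy, scipy, OpenCV 4.12 (cv2) and the standard library are available. Lean on these libraries where they do the work, as an engineer would, in place of code of your own. Each camera call takes 0.05 s, during which the arm holds its last target. There are 200 camera calls.

## Working session

There is one attempt and no reset: what is moved stays moved. The work goes in short steps, Python scripts to look and compute and a tool call to move; the robot and the scene stay as the last step left them, time stands still between calls to the robot, and variables do not carry over. Pictures are saved under pics/ and viewed, about 8 in all and at most 12, crops included, and the job is handed in when it is done.

Besides the shell and the picture viewer there is one more tool, called after ">>>" as name(argument=value, ...) on one line, values as JSON. step_arm: Moves the arm, as the interface text tells. Its arguments: {"type":"object","properties":{"commands":{"type":"array"},"force":{"type":"number"}},"required":["commands"]}

```bash
ls; mkdir -p pics; cat > h.py <<'E'
import numpy as np,cv2
from plant import telemetry, read_camera, camera_params, robot
from scipy.spatial.transform import Rotation as R
def ray(n,px):
    p=camera_params(n);K=np.array(p["mtx"]);d=(np.array(px,float)-K[:2,2])/[K[0,0],K[1,1]]
    u=d.copy()
    for _ in range(20): u=d/(1+p["k1"]*(u@u))
    Rm=R.from_rotvec(np.ravel(p["rvec"])).as_matrix();t=np.ravel(p["tvec"])
    return -Rm.T@t, Rm.T@np.array([u[0],u[1],1])
def onz(n,px,z):
    c,d=ray(n,px);return c+d*(z-c[2])/d[2]
def proj(n,P):
    p=camera_params(n);K=np.array(p["mtx"]);c=R.from_rotvec(np.ravel(p["rvec"])).as_matrix()@np.array(P)+np.ravel(p["tvec"])
    u=c[:2]/c[2];u=u*(1+p["k1"]*(u@u));return u*[K[0,0],K[1,1]]+K[:2,2]
def snap(n,f):
    im=read_camera(n);cv2.imwrite(f"pics/{f}.png",im[:,:,::-1]);return im
E
python3 - <<'E'
from h import *
for n in("top","side"):
    snap(n,n+"0");print(n,ray(n,(256,192)),camera_params(n)["mtx"])
print(telemetry.read_state())
E
```

```text
pics
top (array([ 0.42262208, -0.08770762,  1.33744671]), array([ 0.08425937, -0.02689911, -0.99609705])) [[357.05322433   0.         254.0270308 ]
 [  0.         357.05322433 192.50512119]
 [  0.           0.           1.        ]]
side (array([0.38911446, 1.19070608, 0.88878355]), array([ 0.11247134, -0.84289292, -0.52625292])) [[399.05167198   0.         258.10876674]
 [  0.         399.05167198 189.72549309]
 [  0.           0.           1.        ]]
{'t': 0.1, 'q': array([-1.36541786e+00,  1.31060021e-01,  1.48915616e+00, -1.91264868e-05,
        1.52302121e+00, -8.54053060e-02]), 'dq': array([ 0.0017955 , -0.00212064, -0.0019084 ,  0.00051311,  0.0002966 ,
       -0.0007572 ]), 'joint_torque': array([ 2.48244491e-03, -5.61338568e+01, -4.93096447e+01,  7.70500372e-02,
        2.91264290e-02, -3.54920940e-05]), 'tool_pos': array([ 0.17195794, -0.57443848,  0.30181536]), 'orientation': array([ 2.06583867,  0.30422241, -2.06608437]), 'force': array([-0.32065896,  0.24319762,  0.68602534]), 'wrist_torque': array([ 0.01426258,  0.0177112 , -0.02278474]), 'opening': 0.09280029072002074}
```

View pics/top0.png

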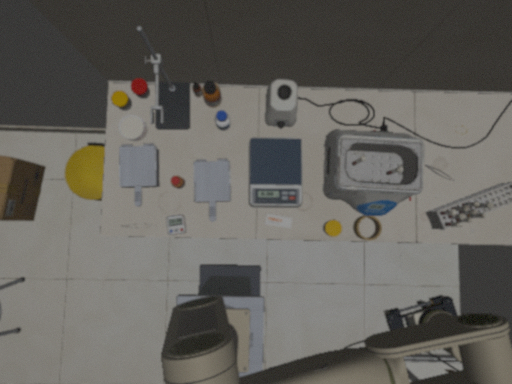

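View pics/side0.png

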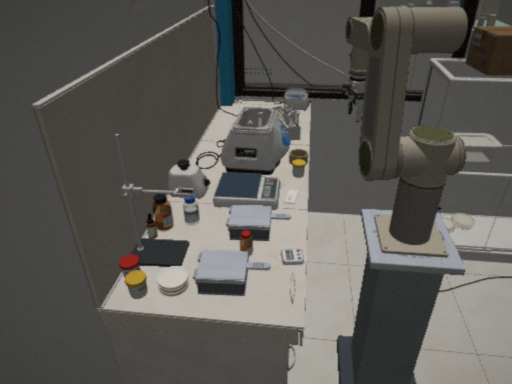

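The top view shows the left lid at about (138,166) with its tongue at (138,198), the right lid at (212,181) with its tongue at (212,212), and the strip at (278,221). The timer is at (176,224). Next I measure with masks.

```bash
python3 - <<'E'
from h import *
im=cv2.imread("pics/top0.png")
for p in [(138,166),(138,200),(212,181),(110,180),(270,220),(288,224),(250,225),(278,221)]: print(p,im[p[1],p[0]])
c=im[135:245,105:325];cv2.imwrite("pics/c.png",cv2.resize(c,None,fx=3.6,fy=3.6,interpolation=cv2.INTER_CUBIC))
d=im[:,:,0].astype(int)-im[:,:,2]
m=((d>8)).astype(np.uint8)
for x0,x1,y0,y1 in[(112,164,138,212),(185,236,152,224)]:
    s=np.zeros_like(m);s[y0:y1,x0:x1]=m[y0:y1,x0:x1]
    n,l,st,ce=cv2.connectedComponentsWithStats(s);k=1+np.argmax(st[1:,4]);print(st[k],ce[k])
    b=(l==k).astype(np.uint8)
    body=cv2.morphologyEx(b,cv2.MORPH_OPEN,np.ones((17,17)))
    r=cv2.minAreaRect(cv2.findContours(body,0,2)[0][0]);print(r)
    pts=np.array([onz("top",q,0.0735) for q in cv2.boxPoints(r)]);print(pts.round(4),pts.mean(0))
    tg=b.copy();tg[:int(ce[k][1])+24]=0
    ys,xs=np.nonzero(tg);print("tongue",xs.min(),xs.max(),ys.min(),ys.max(),[onz("top",(xs[ys==y].mean(),y),.0745).round(4) for y in sorted(set(ys))])
g=im.min(2);s=np.zeros_like(g);s[210:234,262:296]=g[210:234,262:296]>np.percentile(g[236:239,262:296],90)+15
ct=max(cv2.findContours(s,0,2)[0],key=cv2.contourArea);r=cv2.minAreaRect(ct);print(r);pts=np.array([onz("top",q,0.009) for q in cv2.boxPoints(r)]);print(pts.round(4),pts.mean(0))
E
```

```text
(138, 166) [131 126 121]
(138, 200) [114 109 105]
(212, 181) [131 124 121]
(110, 180) [128 134 135]
(270, 220) [133 137 144]
(288, 224) [147 147 145]
(250, 225) [129 135 138]
(278, 221) [122 130 141]
[120 145  35  41 853] [135.76905041 165.00468933]Traceback (most recent call last):
  File "<stdin>", line 12, in <module>
IndexError: tuple index out of range
```

View pics/c.png

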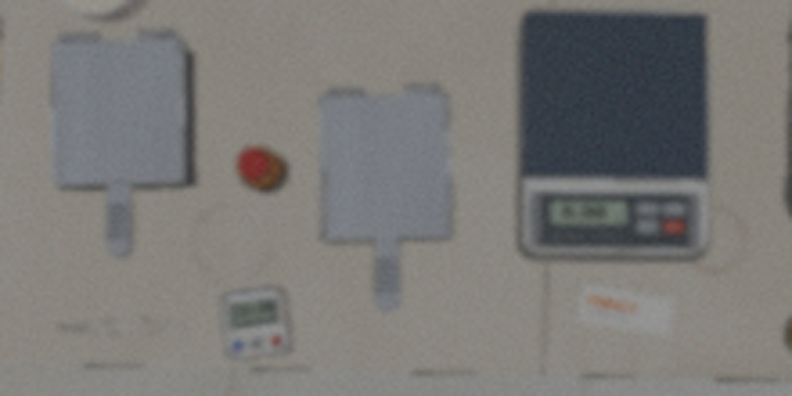

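The crop (3.6x, offset 105,135) shows both lids clearly. The strip runs from about (580,285) to (672,332), slightly turned. I'll average frames to cut the noise and lower the threshold.

```bash
cat >> h.py <<'E'
def avg(n,k=8): return np.mean([read_camera(n).astype(float) for _ in range(k)],0)[:,:,::-1]
def biggest(s):
    return max(cv2.findContours(s.astype(np.uint8),0,2)[0],key=cv2.contourArea)
E
python3 - <<'E'
from h import *
im=avg("top");np.save("top.npy",im)
S=4;big=cv2.resize(im.astype(np.float32),None,fx=S,fy=S,interpolation=cv2.INTER_LINEAR)
d=cv2.GaussianBlur(big[:,:,0]-big[:,:,2],(0,0),2)
def sub(p): return (np.array(p)+.5)/S-.5
def roi(m,x0,x1,y0,y1):
    s=np.zeros_like(m,np.uint8);s[y0*S:y1*S,x0*S:x1*S]=m[y0*S:y1*S,x0*S:x1*S];return s
for b in[(112,164,138,212),(185,236,152,224)]:
    s=roi(d>2,*b);ct=biggest(s);f=np.zeros_like(s);cv2.drawContours(f,[ct],-1,1,-1)
    body=cv2.morphologyEx(f,cv2.MORPH_OPEN,np.ones((60,60)))
    r=cv2.minAreaRect(biggest(body))
    pts=np.array([onz("top",sub(q),.0735) for q in cv2.boxPoints(r)]);print(r,"\n",pts.round(4),pts.mean(0).round(4),[np.linalg.norm(pts[i]-pts[i-1]).round(4) for i in(0,1)])
    tg=cv2.morphologyEx(((f>0)&(cv2.dilate(body,np.ones((5,5)))==0)).astype(np.uint8),cv2.MORPH_OPEN,np.ones((8,8)));tg[:int(r[0][1])]=0
    r=cv2.minAreaRect(biggest(tg));pts=np.array([onz("top",sub(q),.0745) for q in cv2.boxPoints(r)])
    print("tongue",pts.round(4).tolist(),pts.mean(0).round(4))
s=roi(d>-3,258,300,208,235);r=cv2.minAreaRect(biggest(s));pts=np.array([onz("top",sub(q),.009) for q in cv2.boxPoints(r)])
print("strip",r,pts.round(4).tolist(),pts.mean(0))
for n,px in(("bottle",(177,182)),("timer",(176,224)),("cup",(333,228)),("scale",(275,206))):print(n,onz("top",px,.05 if n!="timer" else .019).round(3))
for px in((138,241),(270,241)):print("edge",onz("top",px,0).round(3))
sd=read_camera("side");cv2.imwrite("pics/s1.png",cv2.resize(sd[180:320,180:320,::-1],None,fx=4.2,fy=4.2,interpolation=cv2.INTER_CUBIC))
E
```

```text
((553.5, 666.5), (159.0, 149.0), 90.0) 
 [[0.6796 0.3665 0.0735]
 [0.6836 0.2358 0.0735]
 [0.5414 0.2294 0.0735]
 [0.5381 0.3591 0.0735]] [0.6107 0.2977 0.0735] [np.float64(0.1417), np.float64(0.1308)]
tongue [[0.5358, 0.3048, 0.0745], [0.5364, 0.2848, 0.0745], [0.4721, 0.2816, 0.0745], [0.4717, 0.3015, 0.0745]] [0.504  0.2932 0.0745]
((849.0, 727.0), (158.0, 142.0), 90.0) 
 [[ 0.6325  0.101   0.0735]
 [ 0.636  -0.0251  0.0735]
 [ 0.4948 -0.0292  0.0735]
 [ 0.4917  0.0958  0.0735]] [0.5637 0.0356 0.0735] [np.float64(0.1409), np.float64(0.1262)]
tongue [[0.4894, 0.0411, 0.0745], [0.4899, 0.0218, 0.0745], [0.4248, 0.0196, 0.0745], [0.4244, 0.0389, 0.0745]] [0.4571 0.0304 0.0745]
strip ((1114.9442138671875, 884.3689575195312), (98.58140563964844, 36.67884826660156), 8.583621978759766) [[0.419, -0.1615, 0.009], [0.4527, -0.1659, 0.009], [0.4412, -0.2569, 0.009], [0.4075, -0.2523, 0.009]] [ 0.43008837 -0.20912736  0.009     ]
bottle [0.56  0.163 0.05 ]
timer [0.409 0.167 0.019]
cup [ 0.408 -0.403  0.05 ]
scale [ 0.483 -0.192  0.05 ]
edge [0.344 0.306 0.   ]
edge [ 0.354 -0.18   0.   ]
```

View pics/s1.png

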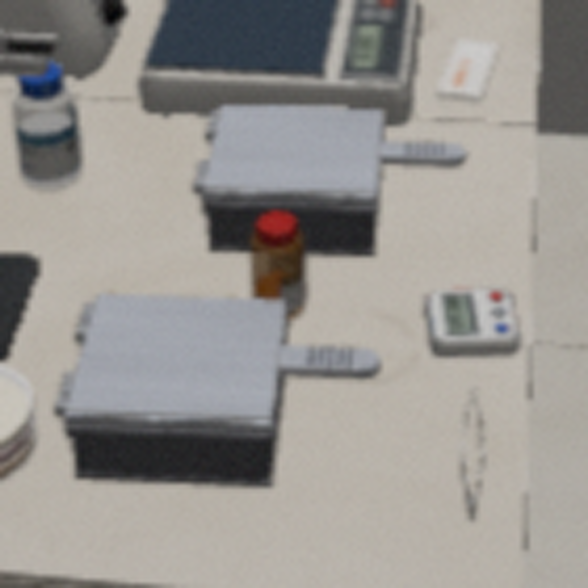

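The side crop shows both lids shut. The strip lies in front of the scale with a narrow gap, and the forceps lie well before the left tongue. Now a planning helper for the moves.

```bash
cat >> h.py <<'E'
def down(psi):  # tool x down, tool y along case y turned by psi
    x=np.array([0,0,-1.]);y=np.array([-np.sin(psi),np.cos(psi),0]);return np.c_[x,y,np.cross(x,y)]
def plan(pos,psi=None,flip=None):
    s=telemetry.read_state();A=R.from_rotvec(s["orientation"]).as_matrix();best=None
    print("t",round(s["t"],2),"pos",s["tool_pos"].round(4),"F",s["force"].round(1),"open",round(s["opening"],4),"q",s["q"].round(2))
    print("axes\n",A.round(3))
    for k in(0,np.pi):
        T=down(psi+k);print("xyz",(A.T@(np.array(pos)-s["tool_pos"])*1000).round(1),"turn",R.from_matrix(A.T@T).as_rotvec().round(3))
E
python3 -c "
from h import *
plan((.505,.2935,.22),.042)
for p in((.48,-.19,0),(.48,-.19,.05)):print(proj('side',p),proj('top',p))"
```

```text
t 0.55 pos [ 0.172  -0.5748  0.3027] F [0.  0.3 0.2] open 0.093 q [-1.37  0.13  1.49 -0.    1.52 -0.09]
axes
 [[-0.     0.287 -0.958]
 [ 0.    -0.958 -0.287]
 [-1.    -0.     0.   ]]
xyz [  82.8 -736.4 -567.9] turn [-2.893 -0.     0.   ]
xyz [  82.8 -736.4 -567.9] turn [0.249 0.    0.   ]
[278.58154816 198.80308322] [273.28904274 207.25272811]
[278.80433453 188.41395449] [274.35741907 206.68481744]
```

>>> step_arm(commands=[{"xyz": [0, -740, -570], "turn": [0.249, 0, 0], "grip": 93}, {"xyz": [0, -740, -570], "turn": [0.249, 0, 0], "grip": 93}, {"xyz": [0, -740, -570], "turn": [0.249, 0, 0], "grip": 93}, {"xyz": [0, -740, -570], "turn": [0.249, 0, 0], "grip": 93}, {"xyz": [0, -740, -570], "turn": [0.249, 0, 0], "grip": 93}, {"xyz": [0, -740, -570], "turn": [0.249, 0, 0], "grip": 93}, {"xyz": [0, -740, -570], "turn": [0.249, 0, 0], "grip": 93}, {"xyz": [0, -740, -570], "turn": [0.249, 0, 0], "grip": 93}, {"xyz": [0, -740, -570], "turn": [0.249, 0, 0], "grip": 93}, {"xyz": [0, -740, -570], "turn": [0.249, 0, 0], "grip": 93}, {"xyz": [0, -740, -570], "turn": [0.249, 0, 0], "grip": 93}, {"xyz": [0, -740, -570], "turn": [0.249, 0, 0], "grip": 93}])

```text
t: 2.05
tool_pos: [0.4406, 0.1279, 0.3032]
orientation: [2.202, 0.046, -2.198]
force: [0.8, -0.6, 0.2]
opening: 0.0931
```

```bash
python3 -c "
from h import *
plan((.505,.2935,.1345),.042)"
```

```text
t 2.05 pos [0.4406 0.1279 0.3032] F [ 0.8 -0.6  0.2] open 0.0931 q [ 0.17 -0.26  1.86 -0.    1.54  1.7 ]
axes
 [[ 0.002  0.042 -0.999]
 [ 0.    -0.999 -0.042]
 [-1.     0.    -0.002]]
xyz [ 168.8 -162.7  -71.1] turn [-3.141e+00  0.000e+00 -2.000e-03]
xyz [ 168.8 -162.7  -71.1] turn [ 0.    -0.002 -0.   ]
```

>>> step_arm(commands=[{"xyz": [80, -163, -71], "turn": [0, 0, 0], "grip": 93}, {"xyz": [80, -163, -71], "turn": [0, 0, 0], "grip": 93}, {"xyz": [80, -163, -71], "turn": [0, 0, 0], "grip": 93}, {"xyz": [80, -163, -71], "turn": [0, 0, 0], "grip": 93}, {"xyz": [80, -163, -71], "turn": [0, 0, 0], "grip": 93}])

```text
t: 2.68
tool_pos: [0.5041, 0.2915, 0.2225]
orientation: [2.198, 0.046, -2.2]
force: [0.5, 0.3, -0.2]
opening: 0.0926
```

```bash
python3 -c "
from h import *
plan((.505,.2935,.1345),.042)
im=snap('top','t2');cv2.imwrite('pics/t2c.png',cv2.resize(im[130:245,90:240,::-1],None,fx=4,fy=4))"
```

```text
t 2.67 pos [0.5041 0.2915 0.2225] F [ 0.5  0.3 -0.2] open 0.0926 q [ 0.44  0.13  1.63 -0.    1.38  1.96]
axes
 [[-0.001  0.043 -0.999]
 [-0.001 -0.999 -0.043]
 [-1.     0.001  0.001]]
xyz [88.  -2.  -1.1] turn [-3.141e+00  1.000e-03  1.000e-03]
xyz [88.  -2.  -1.1] turn [ 0.001  0.001 -0.001]
```

View pics/t2c.png

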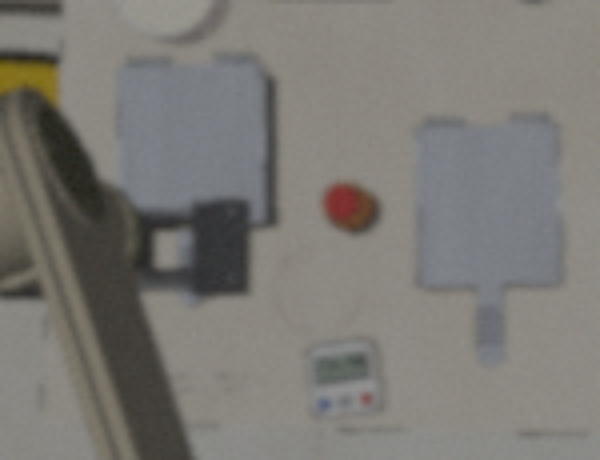

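The gripper straddles the left tongue, which is visible at (185,255) between the fingers. I'll descend and close.

>>> step_arm(commands=[{"xyz": [45, -2, -1], "turn": [0, 0, 0], "grip": 93}, {"xyz": [88, -2, -1], "turn": [0, 0, 0], "grip": 93}, {"xyz": [88, -2, -1], "turn": [0, 0, 0], "grip": 60}, {"xyz": [88, -2, -1], "turn": [0, 0, 0], "grip": 10}, {"xyz": [88, -2, -1], "turn": [0, 0, 0], "grip": 10}, {"xyz": [88, -2, -1], "turn": [0, 0, 0], "grip": 10}, {"xyz": [88, -2, -1], "turn": [0, 0, 0], "grip": 10}, {"xyz": [88, -2, -1], "turn": [0, 0, 0], "grip": 10}], force=15)

```text
t: 3.72
tool_pos: [0.5052, 0.2936, 0.1349]
orientation: [2.2, 0.046, -2.2]
force: [-0.3, -0.5, 0.5]
opening: 0.0376
```

>>> step_arm(commands=[{"xyz": [0, 0, 0], "turn": [0, 0, 0], "grip": 10}, {"xyz": [0, 0, 0], "turn": [0, 0, 0], "grip": 10}, {"xyz": [0, 0, 0], "turn": [0, 0, 0], "grip": 10}])

```text
t: 4.1
tool_pos: [0.505, 0.2957, 0.1351]
orientation: [2.202, 0.051, -2.201]
force: [-0.7, 10.5, -0.6]
opening: 0.024
```

>>> step_arm(commands=[{"xyz": [0, -3, 0], "turn": [0, 0, 0], "grip": 10}, {"xyz": [-10, -3, -0.5], "turn": [0, 0, 0], "grip": 10}, {"xyz": [-19, -3, -1.5], "turn": [0, 0, 0], "grip": 10}, {"xyz": [-38, -3, -5], "turn": [0, 0, 0], "grip": 10}, {"xyz": [-56.5, -3, -10.5], "turn": [0, 0, 0], "grip": 10}, {"xyz": [-74.5, -3, -17.5], "turn": [0, 0, 0], "grip": 10}, {"xyz": [-91.5, -3, -27], "turn": [0, 0, 0], "grip": 10}])

```text
t: 4.97
tool_pos: [0.5327, 0.2978, 0.228]
orientation: [2.201, 0.047, -2.2]
force: [3.4, 0.9, -5.3]
opening: 0.0241
```

>>> step_arm(commands=[{"xyz": [-8, 0, -5], "turn": [0, 0, 0], "grip": 10}, {"xyz": [-16, 0, -11], "turn": [0, 0, 0], "grip": 10}, {"xyz": [-23.5, 0, -17], "turn": [0, 0, 0], "grip": 10}, {"xyz": [-30.5, 0, -23.5], "turn": [0, 0, 0], "grip": 10}, {"xyz": [-37.5, 0, -30.5], "turn": [0, 0, 0], "grip": 10}, {"xyz": [-44, 0, -37.5], "turn": [0, 0, 0], "grip": 10}, {"xyz": [-48, 0, -42], "turn": [0, 0, 0], "grip": 10}, {"xyz": [-48, 0, -42], "turn": [0, 0, 0], "grip": 10}, {"xyz": [-48, 0, -42], "turn": [0, 0, 0], "grip": 10}, {"xyz": [-48, 0, -42], "turn": [0, 0, 0], "grip": 10}])

```text
t: 6.22
tool_pos: [0.5745, 0.3, 0.2745]
orientation: [2.202, 0.048, -2.2]
force: [0.9, 5.6, -2.3]
opening: 0.0242
```

>>> step_arm(commands=[{"xyz": [0, -1.5, 0], "turn": [0, 0, 0], "grip": 10}, {"xyz": [0, -1.5, 0], "turn": [0, 0, 0], "grip": 93}, {"xyz": [0, -1.5, 0], "turn": [0, 0, 0], "grip": 93}, {"xyz": [0, -1.5, 0], "turn": [0, 0, 0], "grip": 93}, {"xyz": [0, -1.5, 0], "turn": [0, 0, 0], "grip": 93}, {"xyz": [0, -1.5, 0], "turn": [0, 0, 0], "grip": 93}, {"xyz": [0, -1.5, 0], "turn": [0, 0, 0], "grip": 93}, {"xyz": [0, -1.5, 0], "turn": [0, 0, 0], "grip": 93}, {"xyz": [0, -1.5, 0], "turn": [0, 0, 0], "grip": 93}, {"xyz": [0, -1.5, 0], "turn": [0, 0, 0], "grip": 93}, {"xyz": [0, -1.5, 0], "turn": [0, 0, 0], "grip": 93}, {"xyz": [0, -1.5, 0], "turn": [0, 0, 0], "grip": 93}])

```text
t: 7.72
tool_pos: [0.5739, 0.3009, 0.2742]
orientation: [2.2, 0.046, -2.2]
force: [-0.5, -0.1, -1.1]
opening: 0.0935
```

```bash
python3 -c "
from h import *
im=snap('side','s3');cv2.imwrite('pics/s3c.png',cv2.resize(im[160:320,150:330,::-1],None,fx=3.5,fy=3.5))"
```

```text
(no output)
```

View pics/s3c.png

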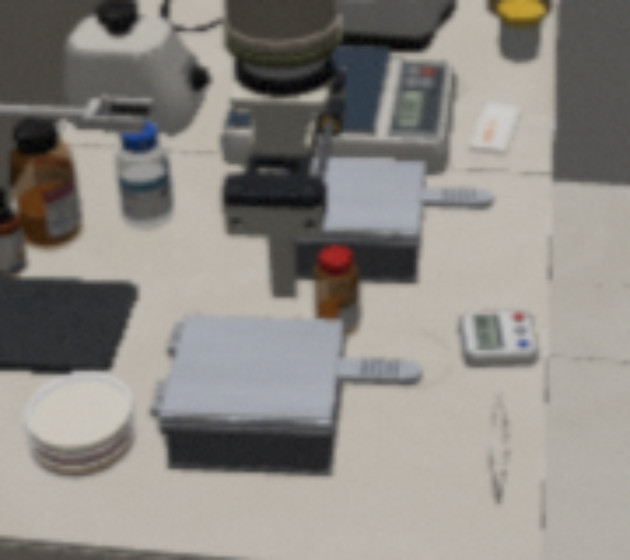

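The left lid has dropped shut, with its tongue level at (380,371), so the left hinge is worn. Next is the right case.

```bash
python3 -c "
from h import *
plan((.4585,.0325,.22),.032)"
```

```text
t 7.78 pos [0.5739 0.3009 0.2742] F [-0.8 -0.3  0.2] open 0.0929 q [0.4  0.27 1.38 0.   1.49 1.93]
axes
 [[-0.     0.042 -0.999]
 [ 0.    -0.999 -0.042]
 [-1.    -0.     0.   ]]
xyz [ 54.2 263.3 126.5] turn [-3.132 -0.     0.   ]
xyz [ 54.2 263.3 126.5] turn [0.01 0.   0.  ]
```

>>> step_arm(commands=[{"xyz": [0, 263, 126.5], "turn": [0.01, 0, 0], "grip": 93}, {"xyz": [0, 263, 126.5], "turn": [0.01, 0, 0], "grip": 93}, {"xyz": [0, 263, 126.5], "turn": [0.01, 0, 0], "grip": 93}, {"xyz": [0, 263, 126.5], "turn": [0.01, 0, 0], "grip": 93}, {"xyz": [0, 263, 126.5], "turn": [0.01, 0, 0], "grip": 93}, {"xyz": [54, 263, 126.5], "turn": [0.01, 0, 0], "grip": 93}, {"xyz": [54, 263, 126.5], "turn": [0.01, 0, 0], "grip": 93}, {"xyz": [54, 263, 126.5], "turn": [0.01, 0, 0], "grip": 93}, {"xyz": [54, 263, 126.5], "turn": [0.01, 0, 0], "grip": 93}])

```text
t: 8.9
tool_pos: [0.4598, 0.0333, 0.2224]
orientation: [2.208, 0.036, -2.202]
force: [0.2, 1.1, -0.8]
opening: 0.0927
```

```bash
python3 -c "
from h import *
plan((.4585,.0325,.1345),.032)"
```

```text
t 8.9 pos [0.4598 0.0333 0.2224] F [ 0.2  1.1 -0.8] open 0.0927 q [-0.04 -0.2   1.96  0.    1.38  1.5 ]
axes
 [[ 0.003  0.033 -0.999]
 [-0.    -0.999 -0.033]
 [-1.     0.    -0.003]]
xyz [87.9  0.7  1.5] turn [-3.141  0.    -0.005]
xyz [87.9  0.7  1.5] turn [ 0.001 -0.003 -0.   ]
```

>>> step_arm(commands=[{"xyz": [45, 0, 0], "turn": [0, 0, 0], "grip": 93}, {"xyz": [86, 0, 0], "turn": [0, 0, 0], "grip": 93}, {"xyz": [86, 0, 0], "turn": [0, 0, 0], "grip": 60}, {"xyz": [86, 0, 0], "turn": [0, 0, 0], "grip": 10}, {"xyz": [86, 0, 0], "turn": [0, 0, 0], "grip": 10}, {"xyz": [86, 0, 0], "turn": [0, 0, 0], "grip": 10}, {"xyz": [86, 0, 0], "turn": [0, 0, 0], "grip": 10}, {"xyz": [86, 0, 0], "turn": [0, 0, 0], "grip": 10}, {"xyz": [86, 0, 0], "turn": [0, 0, 0], "grip": 10}, {"xyz": [86, 0, 0], "turn": [0, 0, 0], "grip": 10}, {"xyz": [86, 0, 0], "turn": [0, 0, 0], "grip": 10}], force=15)

```text
t: 10.28
tool_pos: [0.4585, 0.0326, 0.1342]
orientation: [2.205, 0.035, -2.205]
force: [-0.6, -2.8, 0.5]
opening: 0.0241
```

>>> step_arm(commands=[{"xyz": [-10, 0.5, -0.5], "turn": [0, 0, 0], "grip": 10}, {"xyz": [-19, 0.5, -1.5], "turn": [0, 0, 0], "grip": 10}, {"xyz": [-38, 0.5, -5], "turn": [0, 0, 0], "grip": 10}, {"xyz": [-56.5, 0.5, -10.5], "turn": [0, 0, 0], "grip": 10}, {"xyz": [-74.5, 0.5, -17.5], "turn": [0, 0, 0], "grip": 10}, {"xyz": [-91.5, 0.5, -27], "turn": [0, 0, 0], "grip": 10}, {"xyz": [-107, 0.5, -38], "turn": [0, 0, 0], "grip": 10}, {"xyz": [-122, 0.5, -50], "turn": [0, 0, 0], "grip": 10}, {"xyz": [-135, 0.5, -64], "turn": [0, 0, 0], "grip": 10}, {"xyz": [-139.5, 0.5, -69], "turn": [0, 0, 0], "grip": 10}, {"xyz": [-139.5, 0.5, -69], "turn": [0, 0, 0], "grip": 10}, {"xyz": [-139.5, 0.5, -69], "turn": [0, 0, 0], "grip": 10}])

```text
t: 11.78
tool_pos: [0.5284, 0.0358, 0.2751]
orientation: [2.208, 0.039, -2.204]
force: [2.1, 6.6, -2.5]
opening: 0.0237
```

>>> step_arm(commands=[{"xyz": [0, 0, 0], "turn": [0, 0, 0], "grip": 10}, {"xyz": [0, 0, 0], "turn": [0, 0, 0], "grip": 10}])

```text
t: 12.02
tool_pos: [0.5284, 0.0358, 0.2751]
orientation: [2.208, 0.039, -2.204]
force: [3.1, 6.9, -3.0]
opening: 0.0238
```

Release with the side force relieved first, then look before withdrawing.

>>> step_arm(commands=[{"xyz": [0, -1.5, 0], "turn": [0, 0, 0], "grip": 10}, {"xyz": [0, -1.5, 0], "turn": [0, 0, 0], "grip": 93}, {"xyz": [0, -1.5, 0], "turn": [0, 0, 0], "grip": 93}, {"xyz": [0, -1.5, 0], "turn": [0, 0, 0], "grip": 93}, {"xyz": [0, -1.5, 0], "turn": [0, 0, 0], "grip": 93}, {"xyz": [0, -1.5, 0], "turn": [0, 0, 0], "grip": 93}, {"xyz": [0, -1.5, 0], "turn": [0, 0, 0], "grip": 93}, {"xyz": [0, -1.5, 0], "turn": [0, 0, 0], "grip": 93}, {"xyz": [0, -1.5, 0], "turn": [0, 0, 0], "grip": 93}, {"xyz": [0, -1.5, 0], "turn": [0, 0, 0], "grip": 93}, {"xyz": [0, -1.5, 0], "turn": [0, 0, 0], "grip": 93}, {"xyz": [0, -1.5, 0], "turn": [0, 0, 0], "grip": 93}])

```text
t: 13.52
tool_pos: [0.5275, 0.036, 0.2737]
orientation: [2.205, 0.035, -2.205]
force: [-0.4, -0.6, -0.3]
opening: 0.0931
```

>>> step_arm(commands=[{"xyz": [-60, 0, 0], "turn": [0, 0, 0], "grip": 93}, {"xyz": [-115, 0, 0], "turn": [0, 0, 0], "grip": 93}, {"xyz": [-115, 0, 0], "turn": [0, 0, 0], "grip": 93}, {"xyz": [-115, 0, 0], "turn": [0, 0, 0], "grip": 93}])

```text
t: 14.02
tool_pos: [0.5275, 0.036, 0.3884]
orientation: [2.205, 0.035, -2.205]
force: [0.9, 0.0, -0.1]
opening: 0.0929
```

```bash
python3 -c "
from h import *
im=snap('side','s4');cv2.imwrite('pics/s4c.png',cv2.resize(im[110:310,150:340,::-1],None,fx=3,fy=3))
plan((.430,-.209,.2),-.131-np.pi/2)
plan((.430,-.209,.2),-.131+np.pi/2)"
```

```text
t 14.07 pos [0.5271 0.036  0.3874] F [ 0.2  0.4 -0.8] open 0.0931 q [-0.03 -0.08  1.55 -0.    1.67  1.51]
axes
 [[-0.002  0.032 -0.999]
 [ 0.    -0.999 -0.032]
 [-1.    -0.     0.002]]
xyz [187.5 241.8 104.5] turn [-1.408e+00  2.000e-03  1.000e-03]
xyz [187.5 241.8 104.5] turn [ 1.734e+00  1.000e-03 -2.000e-03]
t 14.07 pos [0.5271 0.036  0.3874] F [ 0.2  0.4 -0.8] open 0.0931 q [-0.03 -0.08  1.55 -0.    1.67  1.51]
axes
 [[-0.002  0.032 -0.999]
 [ 0.    -0.999 -0.032]
 [-1.    -0.     0.002]]
xyz [187.5 241.8 104.5] turn [ 1.734e+00  1.000e-03 -2.000e-03]
xyz [187.5 241.8 104.5] turn [-1.408e+00  2.000e-03  1.000e-03]
```

View pics/s4c.png

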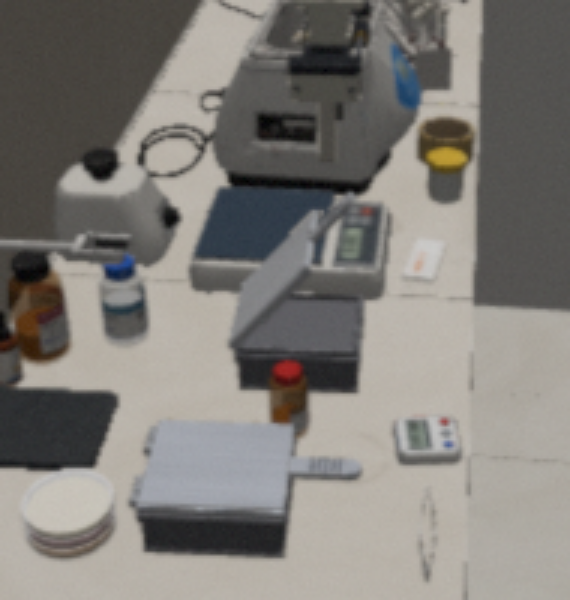

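The right lid stands open at about 50° (edge from (235,345) up to its tongue at (350,200)), while the left lid is shut. I'll go above the strip.

>>> step_arm(commands=[{"xyz": [0, 242, 104.5], "turn": [-1.408, 0, 0], "grip": 93}, {"xyz": [0, 242, 104.5], "turn": [-1.408, 0, 0], "grip": 93}, {"xyz": [0, 242, 104.5], "turn": [-1.408, 0, 0], "grip": 93}, {"xyz": [0, 242, 104.5], "turn": [-1.408, 0, 0], "grip": 93}, {"xyz": [0, 242, 104.5], "turn": [-1.408, 0, 0], "grip": 93}, {"xyz": [0, 242, 104.5], "turn": [-1.408, 0, 0], "grip": 60}, {"xyz": [100, 242, 104.5], "turn": [-1.408, 0, 0], "grip": 60}, {"xyz": [187, 242, 104.5], "turn": [-1.408, 0, 0], "grip": 56}, {"xyz": [187, 242, 104.5], "turn": [-1.408, 0, 0], "grip": 56}, {"xyz": [187, 242, 104.5], "turn": [-1.408, 0, 0], "grip": 56}, {"xyz": [187, 242, 104.5], "turn": [-1.408, 0, 0], "grip": 56}])

```text
t: 15.45
tool_pos: [0.4311, -0.2094, 0.2032]
orientation: [1.305, 1.144, -1.305]
force: [-0.5, -1.3, 1.2]
opening: 0.0558
```

```bash
python3 -c "
from h import *
plan((.430,-.209,.1),-.131+np.pi/2)
im=cv2.imread('pics/s4.png').astype(np.float32);S=4
b=cv2.resize(im,None,fx=S,fy=S);d=cv2.GaussianBlur(b[:,:,0]-b[:,:,2],(0,0),3)
for th in(-8,-4,0):
  s=np.zeros(d.shape,np.uint8);y0,y1,x0,x1=184*S,208*S,281*S,304*S
  s[y0:y1,x0:x1]=d[y0:y1,x0:x1]>th
  r=cv2.minAreaRect(biggest(s));c=biggest(s)
  M=cv2.moments(c);q=np.array([M['m10'],M['m01']])/M['m00'];ap=cv2.approxPolyDP(c,8,True)[:,0]
  print(th,onz('side',(q+.5)/S-.5,.009).round(4),[onz('side',(a+.5)/S-.5,.009).round(3)[:2] for a in ap])
im=snap('side','s5');a=cv2.resize(im[165:230,235:320,::-1],None,fx=7,fy=7,interpolation=cv2.INTER_CUBIC)
cv2.imwrite('pics/s5c.png',a)"
```

```text
t 15.45 pos [ 0.4311 -0.2094  0.2032] F [-0.5 -1.3  1.2] open 0.0558 q [-0.56 -0.13  1.93  0.    1.34 -0.43]
axes
 [[ 0.     0.991 -0.131]
 [-0.    -0.131 -0.991]
 [-1.     0.001  0.   ]]
xyz [103.2  -1.2  -0.3] turn [ 3.141e+00 -1.000e-03 -0.000e+00]
xyz [103.2  -1.2  -0.3] turn [-0.     0.    -0.001]
-8 [ 0.4222 -0.214   0.009 ] [array([ 0.437, -0.255]), array([ 0.443, -0.226]), array([ 0.425, -0.218]), array([ 0.431, -0.16 ]), array([ 0.422, -0.154]), array([ 0.406, -0.242])]
-4 [ 0.4209 -0.2313  0.009 ] [array([ 0.434, -0.243]), array([ 0.418, -0.205]), array([ 0.414, -0.241])]Traceback (most recent call last):
  File "<string>", line 9, in <module>
    r=cv2.minAreaRect(biggest(s));c=biggest(s)
                      ~~~~~~~^^^
  File "h.py", line 19, in biggest
    return max(cv2.findContours(s.astype(np.uint8),0,2)[0],key=cv2.contourArea)
ValueError: max() iterable argument is empty
```

```bash
python3 -c "
from h import *
A=avg('side',4);B=avg('top',4)
f=lambda a:cv2.resize(np.clip(a*1.3,0,255).astype(np.uint8),None,fx=6,fy=6,interpolation=cv2.INTER_CUBIC)
a=A[165:215,255:320].copy();b=B[190:240,245:310].copy()
cv2.imwrite('pics/s5c.png',np.hstack([f(a),f(b)]))"
```

```text
(no output)
```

View pics/s5c.png

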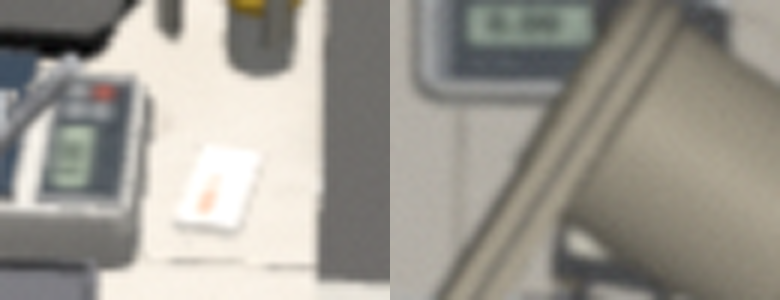

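The left half shows the strip's top face with corners at about (212,146), (262,151), (235,227) and (175,219), and the scale's front bottom edge near (137,264) and (150,130). I'll convert these to world points.

```bash
python3 -c "
from h import *
P=[onz('side',(np.array(p)+.5)/6-.5+[255,165],.009)for p in((212,146),(262,151),(235,227),(175,219))]
print(np.round(P,4),np.mean(P,0))
for p in((137,264),(150,130)):print(onz('side',(np.array(p)+.5)/6-.5+[255,165],0))
print(onz('side',(np.array((137,213))+.5)/6-.5+[255,165],.05))
"
```

```text
[[ 0.4374 -0.2584  0.009 ]
 [ 0.4021 -0.2554  0.009 ]
 [ 0.4165 -0.1558  0.009 ]
 [ 0.457  -0.1613  0.009 ]] [ 0.4282443  -0.20771731  0.009     ]
[ 0.47905036 -0.11805315  0.        ]
[ 0.48345374 -0.29067836  0.        ]
[ 0.47865234 -0.10272163  0.05      ]
```

>>> step_arm(commands=[{"xyz": [50, -2, -0.7], "turn": [0, 0, 0], "grip": 54}, {"xyz": [93, -2, -0.7], "turn": [0, 0, 0], "grip": 54}, {"xyz": [93, -2, -0.7], "turn": [0, 0, 0], "grip": 54}, {"xyz": [93, -2, -0.7], "turn": [0, 0, 0], "grip": 54}])

```text
t: 16.35
tool_pos: [0.4296, -0.2087, 0.1104]
orientation: [1.305, 1.143, -1.304]
force: [-0.2, 0.0, -0.2]
opening: 0.0537
```

>>> step_arm(commands=[{"xyz": [12, -1.5, 0], "turn": [0, 0, 0], "grip": 54}, {"xyz": [20, -1.5, 0], "turn": [0, 0, 0], "grip": 54}, {"xyz": [23.5, -1.5, 0], "turn": [0, 0, 0], "grip": 54}, {"xyz": [23.5, -1.5, 0], "turn": [0, 0, 0], "grip": 54}])

```text
t: 16.85
tool_pos: [0.4271, -0.2079, 0.0849]
orientation: [1.305, 1.145, -1.305]
force: [-0.2, -0.3, -0.4]
opening: 0.0544
```

>>> step_arm(commands=[{"xyz": [-1, 0, 0], "turn": [0, 0, 0], "grip": 50}, {"xyz": [-1, 0, 0], "turn": [0, 0, 0], "grip": 40}, {"xyz": [-1, 0, 0], "turn": [0, 0, 0], "grip": 35}, {"xyz": [-1, 0, 0], "turn": [0, 0, 0], "grip": 35}, {"xyz": [-1, 0, 0], "turn": [0, 0, 0], "grip": 35}, {"xyz": [-1, 0, 0], "turn": [0, 0, 0], "grip": 35}], force=15)

```text
t: 17.6
tool_pos: [0.4277, -0.2082, 0.0866]
orientation: [1.305, 1.144, -1.305]
force: [-0.5, -0.2, 5.5]
opening: 0.0439
```

Strip gripped (44 mm). Lift.

>>> step_arm(commands=[{"xyz": [-5, 0, 0], "turn": [0, 0, 0], "grip": 35}, {"xyz": [-25, 0, 0], "turn": [0, 0, 0], "grip": 35}, {"xyz": [-60, 0, 0], "turn": [0, 0, 0], "grip": 35}, {"xyz": [-100, 0, 0], "turn": [0, 0, 0], "grip": 35}, {"xyz": [-140, 0, 0], "turn": [0, 0, 0], "grip": 35}, {"xyz": [-180, 0, 0], "turn": [0, 0, 0], "grip": 35}, {"xyz": [-220, 0, 0], "turn": [0, 0, 0], "grip": 35}, {"xyz": [-260, 0, 0], "turn": [0, 0, 0], "grip": 35}, {"xyz": [-300, 0, 0], "turn": [0, 0, 0], "grip": 35}, {"xyz": [-315, 0, 0], "turn": [0, 0, 0], "grip": 35}, {"xyz": [-315, 0, 0], "turn": [0, 0, 0], "grip": 35}])

```text
t: 18.98
tool_pos: [0.4275, -0.2081, 0.4013]
orientation: [1.305, 1.144, -1.305]
force: [0.4, -0.3, -0.7]
opening: 0.0437
```

```bash
python3 -c "
from h import *
plan((.613,.300,.40),.042+np.pi/2)"
```

```text
t 18.98 pos [ 0.4275 -0.2081  0.4013] F [ 0.4 -0.3 -0.7] open 0.0437 q [-0.56 -0.23  1.66  0.    1.71 -0.43]
axes
 [[ 0.001  0.991 -0.131]
 [-0.    -0.131 -0.991]
 [-1.     0.001  0.   ]]
xyz [   1.2  117.5 -528. ] turn [ 2.969e+00 -1.000e-03 -1.000e-03]
xyz [   1.2  117.5 -528. ] turn [-0.173  0.    -0.001]
```

>>> step_arm(commands=[{"xyz": [0, 5, -20], "turn": [0, 0, 0], "grip": 35}, {"xyz": [0, 15, -70], "turn": [-0.02, 0, 0], "grip": 35}, {"xyz": [0, 28, -125], "turn": [-0.04, 0, 0], "grip": 35}, {"xyz": [0, 40, -180], "turn": [-0.06, 0, 0], "grip": 35}, {"xyz": [0, 52, -235], "turn": [-0.08, 0, 0], "grip": 35}, {"xyz": [0, 65, -290], "turn": [-0.1, 0, 0], "grip": 35}, {"xyz": [0, 77, -345], "turn": [-0.12, 0, 0], "grip": 35}, {"xyz": [0, 89, -400], "turn": [-0.14, 0, 0], "grip": 35}, {"xyz": [0, 101, -455], "turn": [-0.16, 0, 0], "grip": 35}, {"xyz": [0, 111, -500], "turn": [-0.173, 0, 0], "grip": 35}, {"xyz": [0, 117.5, -528], "turn": [-0.173, 0, 0], "grip": 35}, {"xyz": [0, 117.5, -528], "turn": [-0.173, 0, 0], "grip": 35}])

```text
t: 20.48
tool_pos: [0.6123, 0.3019, 0.3968]
orientation: [1.173, 1.233, -1.181]
force: [-0.2, -0.5, 0.0]
opening: 0.0435
```

>>> step_arm(commands=[{"xyz": [30, 0, 0], "turn": [0, 0, 0], "grip": 35}, {"xyz": [80, 0, 0], "turn": [0, 0, 0], "grip": 35}, {"xyz": [130, 0, 0], "turn": [0, 0, 0], "grip": 35}, {"xyz": [180, 0, 0], "turn": [0, 0, 0], "grip": 35}, {"xyz": [200, 0, 0], "turn": [0, 0, 0], "grip": 35}, {"xyz": [200, 0, 0], "turn": [0, 0, 0], "grip": 35}, {"xyz": [200, 0, 0], "turn": [0, 0, 0], "grip": 35}])

```text
t: 21.35
tool_pos: [0.614, 0.3003, 0.204]
orientation: [1.181, 1.227, -1.175]
force: [0.4, -0.0, 0.7]
opening: 0.0434
```

```bash
python3 -c "
from h import *
plan((.613,.300,.1600),.042+np.pi/2)
im=avg('side',3)[195:300,170:300];cv2.imwrite('pics/s6c.png',cv2.resize(np.clip(im,0,255).astype(np.uint8),None,fx=5,fy=5,interpolation=cv2.INTER_CUBIC))"
```

```text
t 21.35 pos [0.614  0.3003 0.204 ] F [ 0.4 -0.   0.7] open 0.0434 q [ 0.38  0.41  1.34 -0.    1.39  0.34]
axes
 [[ 0.003  0.999  0.042]
 [ 0.001  0.042 -0.999]
 [-1.     0.004 -0.001]]
xyz [44.  -1.2  0.3] turn [ 3.141e+00 -6.000e-03  2.000e-03]
xyz [44.  -1.2  0.3] turn [-0.    -0.001 -0.004]
```

View pics/s6c.png

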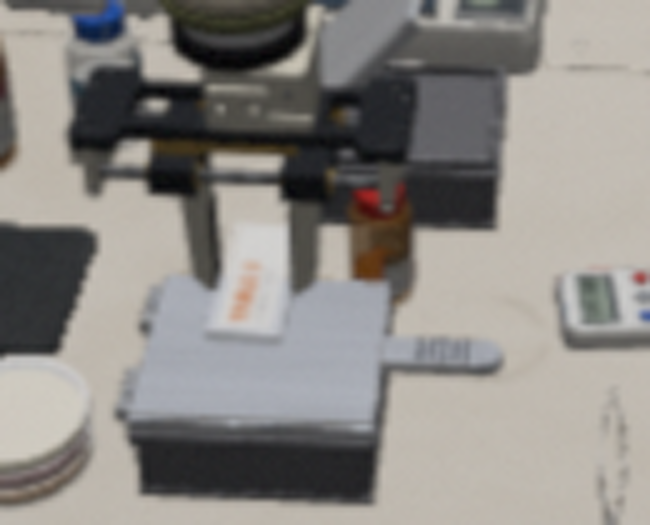

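The strip is held level above the shut left lid. I'll lower it slowly.

>>> step_arm(commands=[{"xyz": [15, -1, 0], "turn": [0, 0, 0], "grip": 35}, {"xyz": [28, -1, 0], "turn": [0, 0, 0], "grip": 35}, {"xyz": [36, -1, 0], "turn": [0, 0, 0], "grip": 35}, {"xyz": [39, -1, 0], "turn": [0, 0, 0], "grip": 35}, {"xyz": [39, -1, 0], "turn": [0, 0, 0], "grip": 35}, {"xyz": [39, -1, 0], "turn": [0, 0, 0], "grip": 35}])

```text
t: 22.25
tool_pos: [0.6121, 0.3002, 0.1628]
orientation: [1.179, 1.228, -1.177]
force: [0.3, -0.3, -0.2]
opening: 0.0437
```

>>> step_arm(commands=[{"xyz": [1, 0, 0], "turn": [0, 0, 0], "grip": 35}, {"xyz": [1, 0, 0], "turn": [0, 0, 0], "grip": 35}, {"xyz": [1, 0, 0], "turn": [0, 0, 0], "grip": 35}])

```text
t: 22.62
tool_pos: [0.6118, 0.3001, 0.1613]
orientation: [1.178, 1.229, -1.178]
force: [0.7, -0.7, 0.1]
opening: 0.0437
```

>>> step_arm(commands=[{"xyz": [0.7, 0, 0], "turn": [0, 0, 0], "grip": 35}, {"xyz": [1.4, 0, 0], "turn": [0, 0, 0], "grip": 35}, {"xyz": [1.4, 0, 0], "turn": [0, 0, 0], "grip": 35}, {"xyz": [1.4, 0, 0], "turn": [0, 0, 0], "grip": 35}])

```text
t: 23.12
tool_pos: [0.6119, 0.3001, 0.1604]
orientation: [1.178, 1.229, -1.178]
force: [-3.0, -0.7, 5.7]
opening: 0.0433
```

Contact (5.7 N). Now I'll open gently to 60 mm and then rise.

>>> step_arm(commands=[{"xyz": [0, 0, 0], "turn": [0, 0, 0], "grip": 47}, {"xyz": [0, 0, 0], "turn": [0, 0, 0], "grip": 52}, {"xyz": [0, 0, 0], "turn": [0, 0, 0], "grip": 62}, {"xyz": [0, 0, 0], "turn": [0, 0, 0], "grip": 62}, {"xyz": [0, 0, 0], "turn": [0, 0, 0], "grip": 62}, {"xyz": [-20, 0, 0], "turn": [0, 0, 0], "grip": 62}, {"xyz": [-70, 0, 0], "turn": [0, 0, 0], "grip": 62}, {"xyz": [-130, 0, 0], "turn": [0, 0, 0], "grip": 62}, {"xyz": [-190, 0, 0], "turn": [0, 0, 0], "grip": 62}, {"xyz": [-230, 0, 0], "turn": [0, 0, 0], "grip": 62}, {"xyz": [-230, 0, 0], "turn": [0, 0, 0], "grip": 62}, {"xyz": [-230, 0, 0], "turn": [0, 0, 0], "grip": 62}])

```text
t: 24.62
tool_pos: [0.6117, 0.3, 0.3903]
orientation: [1.179, 1.229, -1.178]
force: [0.2, 0.6, -0.3]
opening: 0.0615
```

>>> step_arm(commands=[{"xyz": [0, -60, 0], "turn": [0, 0, 0], "grip": 62}, {"xyz": [0, -120, 0], "turn": [0, 0, 0], "grip": 62}, {"xyz": [0, -180, 0], "turn": [0, 0, 0], "grip": 62}, {"xyz": [0, -220, 0], "turn": [0, 0, 0], "grip": 62}, {"xyz": [0, -220, 0], "turn": [0, 0, 0], "grip": 62}, {"xyz": [0, -220, 0], "turn": [0, 0, 0], "grip": 62}])

```text
t: 25.38
tool_pos: [0.3921, 0.2907, 0.3889]
orientation: [1.177, 1.229, -1.179]
force: [0.2, -0.2, -0.4]
opening: 0.0617
```

```bash
python3 -c "
from h import *
f=lambda im,y,x:cv2.resize(np.clip(im[y:y+150,x:x+130],0,255).astype(np.uint8),None,fx=3,fy=3,interpolation=cv2.INTER_CUBIC)
A=avg('side',3);B=avg('top',3)
cv2.imwrite('pics/s7c.png',np.hstack([f(A,150,170),f(B,120,105)]))
print(telemetry.read_state()['tool_pos'])"
```

```text
[0.39260863 0.29069027 0.38939426]
```

View pics/s7c.png

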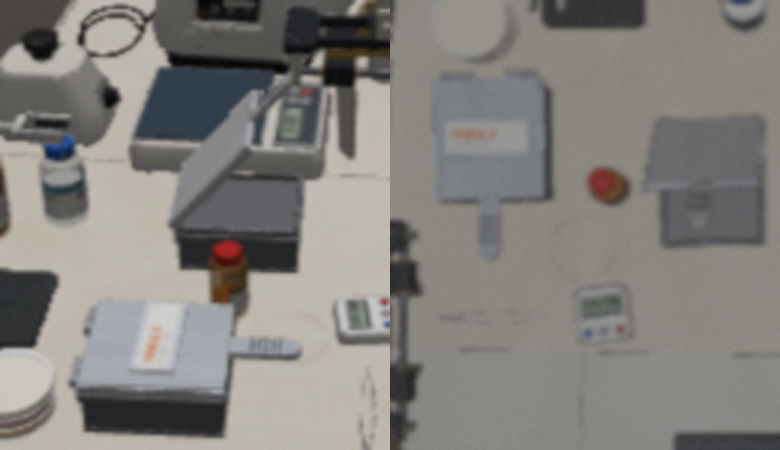

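The top view (right half) shows the strip at (487,137) on a lid centred at about (489,137). The right lid is still at about 50°, and the bottle, timer and forceps are where they were. I'll hand in.

```bash
python3 -c "
from plant import robot
print(robot.close_job())"
```

```text
the job is handed in; nothing more can be done
None
```

The job is done and handed in at about 26 s. The left case's hinge is worn and the right case's hinge is sound.

- **Left case, tested first:** I lifted the lid by its tongue to about 50° and let go. A picture about 1.4 s later showed it had dropped shut.
- **Right case:** I lifted the lid to about 50° and let go. It stayed, and it was still open in the last pictures, about 13 s later.
- **Label strip:** it lies flat on the shut left lid. In the last top view it is within a few mm of the lid's middle, and the fingers were withdrawn clear.
- **Other things:** in the last pictures the bottle, timer, scale and forceps looked where they were at the start. The cup and tape were outside those last crops, but the arm never went near them.

- **Disagreements in measuring:** the left tongue was about 3 mm further left than the camera put it. This gave about 10 N of side force until I corrected it. A colour mask of the strip in the side view also failed, so I used its corner positions there, which agreed with the top view to about 2 mm.
- **Lid angle:** the 50° comes from the arm's path and from the pictures by eye. I did not measure it separately.

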